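# Fit the lever handle and index the dosing turntable

## Robot

A 6-joint arm with a two-finger parallel gripper is mounted at the origin on the work surface. World frame = base frame: x ahead of the robot, y to its left, z up, the work surface at z = 0. Lengths are in m, angles in rad, forces in N, time in s.
With the tool pointing down it reaches from about 0.3 to 0.75 m from the base axis. Payload 8.5 kg.
Tool frame: the origin (TCP) lies midway between the tips of the shut fingers; the grasp point (between the pads) lies 19 mm behind it; z points along the fingers, y is the direction in which the jaws open and shut (so a half turn about z gives the same grasp; the last joint's range is limited). The gripper opens to 85 mm and grips with 20 to 120 N. Pads are 22 mm wide; open, the fingers measure 114 mm over their backs; the gripper's body (76 mm by 85 mm) begins 54 mm behind the grasp point. The pads swing forward as they close: fully open they stand 13 mm farther back than shut.
Start: joints at [-1.45, 0.381, 1.297, -0, 1.464, -0.215], TCP at [0.181, -0.519, 0.231] pointing down, gripper open.
Joint ranges: [-3.11, 3.11], [-0.89, 2.33], [0.22, 2.48], [-1.42, 4.56], [0.17, 2.85], [-2.88, 2.88]. Speed limits (rad/s): [2.39, 2.39, 3.14, 3.14, 3.14, 3.14].

## Interface

Orientations are given as a unit quaternion [w, x, y, z].
In Python, from plant import robot, vision gives the robot as it stands. The module is installed in compiled form; this text tells all that it offers.
- The arm moves only by the tool apply_moves, never from a script. Its argument "series" is one flat list of numbers, 4 for each row, row after row: the shift along the world's x, y, z in mm, then the turn about the world's z in degrees. A call has 1 to 20 rows; each row shifts and turns the commanded pose from where the row before left it; what a row does not reach is not made up. A row lasts 1/8 s, in which the tool goes at most 62.5 mm and 10.7 degrees, less where a joint would pass 70% of its speed; a pose out of reach is approached as far as the arm can. A call with a gripper value outside its range is refused whole. "hand" is the finger opening in mm, from 0 to 85.4, set as the call begins (left out, the last holds). The fingers move at their own pace and stop on an object; the grip force is fixed at half the most. Time passes only in rows, so rows that do not move let the fingers close. It gives the time, the measured TCP pose, the force and the opening at its end, in the units of the state.
- robot.get_obs(): the state, without advancing time (a new reading comes with each control period).
- vision.read_camera(name): name is "side" or "top" or "wrist"; returns (picture, depth): 384x512x3 uint8, blue, green, red; 384x512 float32, m along the optical axis (not along the pixel's ray), 0 where there is no reading.
- vision.calibration(name): a dict with "K" (3x3 intrinsics, pixels), "rvec" (rotation vector, rad) and "tvec" (3), from world to camera coordinates, as OpenCV has them. Camera axes: x right, y down, z forward; pixel columns grow to the right and rows downward; lengths in m; the calibration is good to about 2 mm. A picture is of the moment at which its call begins: read the wrist's pose just before it. calibration takes no time and is no camera call; for the wrist camera it gives the pose at the moment of the call.
- robot.hand_in(): hands the job in, once; it reports no verdict.
The state is a dict: "time_s": time; "joints": joint angles; "dq": joint speeds; "joint_efforts": joint torques, N m; "eef_pos": TCP position; "tool_rot": TCP orientation; "wrist_force": force on the tool from outside, world axes, zero at the start; "wrist_torque": the same for the moment, N m; "finger_gap": finger opening in m.
Only numpy, scipy, OpenCV 4.12 (cv2) and the standard library are available. Lean on these libraries where they do the work, as an engineer would, in place of code of your own. Each camera call takes 0.05 s, during which the arm holds its last target.

## Task

Take the loose lever handle from its cradle and slide it, pointed end first, into the socket under the dosing turntable until the side plunger snaps into its groove and it is fully home. Then work the lever in full strokes away from the robot, letting it spring back after each, until the one tall open bottle stands under the nozzle; leave the handle in its socket, sprung back to rest. Turn the table only by the lever, without touching it or its bottles, and leave everything else on the bench in place.

Things in the scene. Friction and masses are not known exactly. Their poses are not given: they have to be found in the camera images.
- handle: Loose lever handle, 165 mm long, 0.11 to 0.23 kg, round. Origin on its axis; x runs along it to the pointed end. Along x: black grip 24 mm thick from -85 to 22 mm, steel collar 32 mm across to 28, steel rod 16 mm thick to 70 with a ring groove (10 mm across) from 46 to 60, cone to a 4 mm tip at 80.
- handle_nose (a point): Tip of the handle's pointed end, 80 mm from its origin along its x.
- cradle: Fixed grey cradle, base 150 x 60 x 10 mm; the handle lies level on it at the start, axis 50 mm above the bench. Saddles, 52 mm high, at handle x 33 to 43 and -77 to -63 mm; between them the grip is free on both sides, 28 mm clear below. Lift the handle straight up. Origin at bench level under the handle's origin; x along the handle.
- station: Fixed dosing station; origin on the turntable's vertical axis at bench level. Aluminium disc 200 mm across, top 86 mm above the bench, carrying 12 amber bottles every 30 degrees at 82 mm from the axis: eleven short with white caps, one taller and open. The 195 mm column with the nozzle stands at the rim on the side away from the lever.
- lever (a joint): Angle of the lever under the turntable (rad): 0 at rest, stop at 0.628, growing counterclockwise from above (handle away from the robot). A spring returns it to 0 when let go. Each full stroke to the stop carries the turntable on one place (0.524; the first maybe less) and leaves a bottle exactly at the nozzle; the table stays while the lever springs back. It takes 3 to 4 N on the grip.
- socket_mouth (a point): Centre of the mouth of the lever's socket on the bore's axis, 165 mm from the turntable axis, 50 mm above the bench. x axis: level, straight out of the socket, away from the turntable; it swings with the lever. Square bore 17.2 mm wide, flared over the outer 10 mm to about 25 mm; 24 mm wide outside. The handle goes in 52 mm, until its collar meets the mouth.
- socket_end (a point): Point on the bore's axis, 52 mm in from the mouth, where the handle's tip lies when fully home.
- plunger (a joint): Travel (m) of the ball plunger in the socket's side wall, 25 mm in from the mouth: 0 when the bore is empty, 3 to 5 mm while it rides on the full rod, under 2 mm once dropped into the groove. Its spring presses with 2 to 6 N; pushing the handle past it takes up to about 12 N.
- turntable (a joint): Angle of the turntable (rad), growing counterclockwise from above, the way the strokes turn it. The tall bottle is under the nozzle at 2.094; it starts 1.3 to 3.1 places short of that (two or three full strokes). It cannot be brought back: a stroke too many is a failure.
- tall_bottle (a point): Centre of the open mouth of the tall bottle on the turntable, 139 mm above the bench (25 mm thick body; the short ones reach 115 mm).
- nozzle (a point): Tip of the fixed steel nozzle on the station's column, 152 mm above the bench and 82 mm from the turntable axis.
- bottle_big: Bystander, leave it: 64 mm wide, 130 mm high amber bottle; origin at the centre of its underside.
- bottle_small: Bystander, leave it: 42 mm wide, 75 mm high amber bottle; origin at the centre of its underside.
- jar_low: Bystander, leave it: 56 mm wide, 55 mm high amber jar; origin at the centre of its underside.
- bottle_far: Bystander, leave it: 52 mm wide, 100 mm high amber bottle; origin at the centre of its underside.
- jar_far: Bystander, leave it: 60 mm wide, 58 mm high amber jar; origin at the centre of its underside.
- beaker: Bystander, leave it: 60 mm wide, 60 mm high white cup; origin at the centre of its underside.
- vial_loose: Bystander, leave it: 32 mm wide, 45 mm high amber bottle, among the task's things; origin at the centre of its underside.
- spatula: Bystander, leave it: 170 mm long spatula lying flat; origin at the centre of its underside.
Things that resemble listed ones, but are neither listed nor needed, are in the scene too. What is meant by the handle is not purple, and is the larger of those in its own colour.

How it is judged:
On the way, in this order (a step that is already met when the one before it is completed fails the run):
1. the handle is fully home in the socket with the plunger in its groove (distance between handle_nose and socket_end below 0.006 m and angle between the x axis of handle and the x axis of socket_mouth, either way round below 0.12 rad and value of joint plunger below 0.003 m), for 0.2 s.
2. the tall bottle stands under the nozzle (horizontal distance between tall_bottle and nozzle below 0.01 m), for 0.2 s.
At the end, for the whole second after the job is handed in: The handle is in the socket, its tip within 6 mm of socket_end, in line within 0.12 rad, plunger in the groove (under 3 mm); the tall bottle's mouth is within 10 mm (level) of the nozzle; the lever has sprung back (below 0.08 rad) and the handle is at rest (all of step 1 and horizontal distance between tall_bottle and nozzle below 0.01 m and value of joint lever below 0.08 rad and linear speed of handle below 0.02 m/s); the robot touches nothing.
It fails at once if the turntable is moved on (tall bottle shifted over 25 mm) while the handle is not in the socket (distance of tall_bottle from where it was at the start of the episode above 0.025 m and distance between handle_nose and socket_end above 0.02 m).
It fails at once if the robot touches the turntable or its bottles (contact force between any of the fingers, the arm and turntable above 1.5 N).
It fails at once if a loose thing on the bench is shoved over 30 mm or tipped (distance of any of bottle_big, bottle_small, jar_low, bottle_far, jar_far, beaker, vial_loose, spatula from where it was at the start of the episode above 0.03 m or angle between any of bottle_big, bottle_small, jar_low, bottle_far, jar_far, beaker, vial_loose's own z axis and vertical above 0.4 rad).
It also fails if it takes over 67 s, if anything falls off the work surface, if the arm or the gripper's body presses on something with over 40 N, if the wrist force passes 120 N, or if a joint passes its speed limit or range.

## Working session

There is one attempt and no reset: what is moved stays moved. The work goes in short steps, Python scripts to look and compute and a tool call to move; the robot and the scene stay as the last step left them, time stands still between calls to the robot, and variables do not carry over. Pictures are saved under pics/ and viewed, and the job is handed in when it is done.

Besides the shell and the picture viewer there is one more tool, called after ">>>" as name(argument=value, ...) on one line, values as JSON. apply_moves: Moves the arm, as the interface text tells. Its arguments: {"type":"object","properties":{"series":{"type":"array"},"hand":{"type":"number"}},"required":["series"]}

```bash
mkdir -p pics; cat > h.py <<'E'
import numpy as np, cv2
from plant import robot, vision
def cal(n):
    c=vision.calibration(n); R=cv2.Rodrigues(np.array(c['rvec'],float))[0]
    return np.array(c['K'],float),R,np.array(c['tvec'],float).ravel()
def cap(n,tag):
    c=cal(n); p,d=vision.read_camera(n)
    np.savez(f'pics/{tag}.npz',p=p,d=d,K=c[0],R=c[1],t=c[2]); cv2.imwrite(f'pics/{tag}.png',p)
    return p,d
def load(tag):
    return np.load(f'pics/{tag}.npz')
def pz(f,u,v,z):
    r=f['R'].T@np.linalg.inv(f['K'])@np.array([u,v,1.]); o=-f['R'].T@f['t']
    return o+r*(z-o[2])/r[2]
def pd(f,u,v):
    d=f['d'][int(round(v)),int(round(u))]
    return f['R'].T@(np.linalg.inv(f['K'])@np.array([u,v,1.])*d-f['t'])
def proj(f,P):
    c=f['R']@np.asarray(P,float)+f['t']; q=f['K']@c; return q[:2]/q[2]
def crop(tag,x0,y0,x1,y1,s,out):
    p=cv2.imread(f'pics/{tag}.png')[y0:y1,x0:x1]
    cv2.imwrite(f'pics/{out}.png',cv2.resize(p,None,fx=s,fy=s,interpolation=cv2.INTER_CUBIC))
E
python3 - <<'E'
from h import *
for n in ('top','side','wrist'): cap(n,n+'0')
o=robot.get_obs(); print(o['time_s'],o['eef_pos'],o['tool_rot'],o['finger_gap'])
for n in ('top','side'):
    f=load(n+'0'); print(n,-f['R'].T@f['t'])
E
```

```text
0.15 [ 0.18119871 -0.51907409  0.23087233] [-5.32886398e-04  9.85941451e-01  1.67090309e-01  2.38508286e-05] 0.0855631242529731
top [ 0.40904273 -0.08162428  1.40142889]
side [ 1.17267573 -1.10680185  1.07513378]
```

View pics/top0.png

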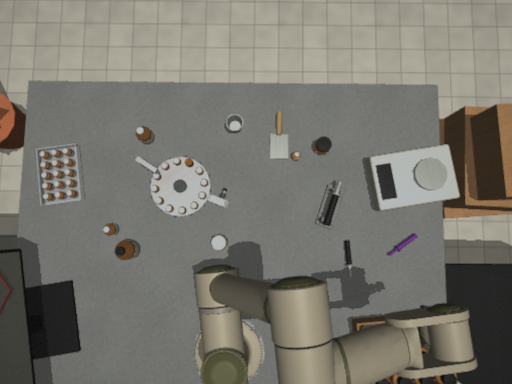

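View pics/side0.png

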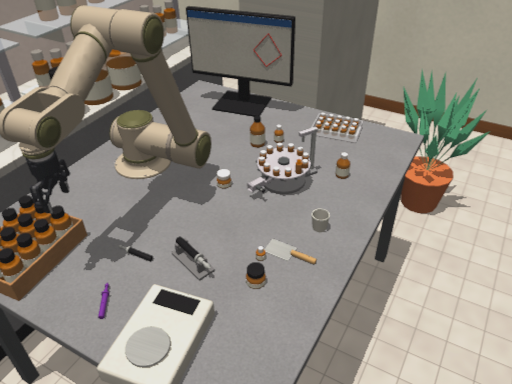

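View pics/wrist0.png

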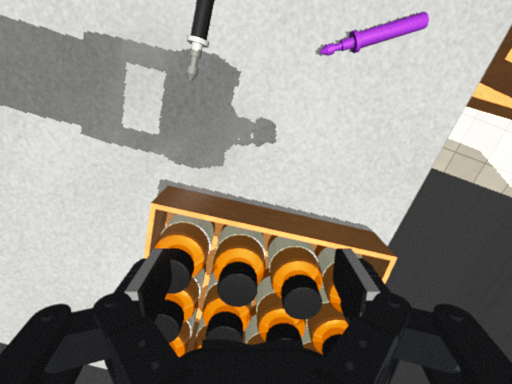

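Candidates: the black handle in the cradle at top (330,205), a smaller black one on the bench at (348,253), and a purple one at (403,244). The one in the cradle fits: it's black, the larger one, and lies in the cradle. I'll confirm it in an enlarged crop.

```bash
python3 - <<'E'
from h import *
crop('top0',300,165,420,265,6,'c1'); crop('top0',125,120,245,255,5,'c2')
crop('side0',165,225,225,285,9,'c3')
crop('side0',235,110,335,210,6,'c4')
f=load('top0'); print(f['K'], f['R'])
print(proj(f,[0,0,0]),proj(f,[.5,0,0]),proj(f,[.5,.3,0]))
E
```

```text
[[396.53424532   0.         252.85339371]
 [  0.         396.53424532 187.94065932]
 [  0.           0.           1.        ]] [[ 0.01075547 -0.99994    -0.00207809]
 [-0.99407286 -0.01046748 -0.10821078]
 [ 0.10818253  0.00322963 -0.9941258 ]]
[228.42827761 351.76522968] [230.8893632  205.00159254] [146.19629836 204.10308645]
```

View pics/c1.png

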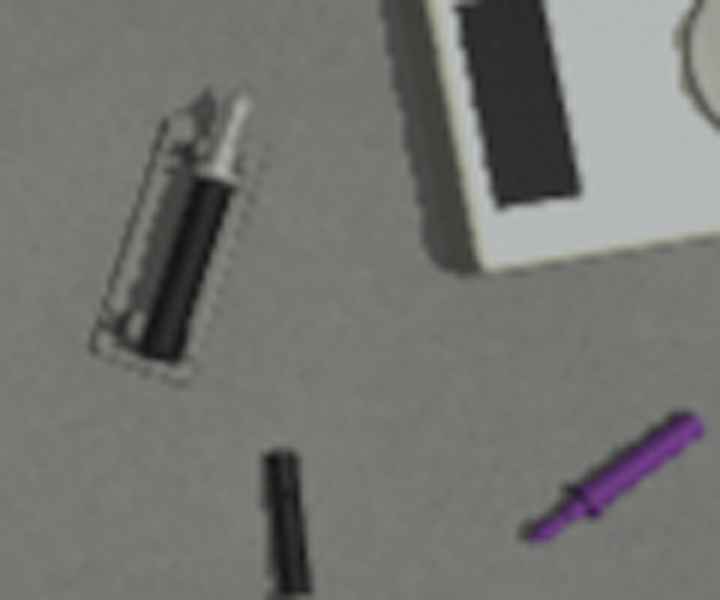

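View pics/c2.png

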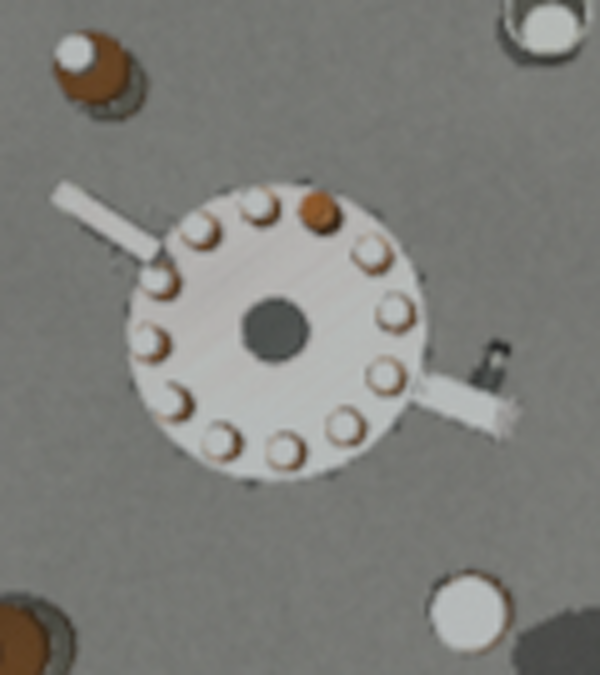

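View pics/c3.png

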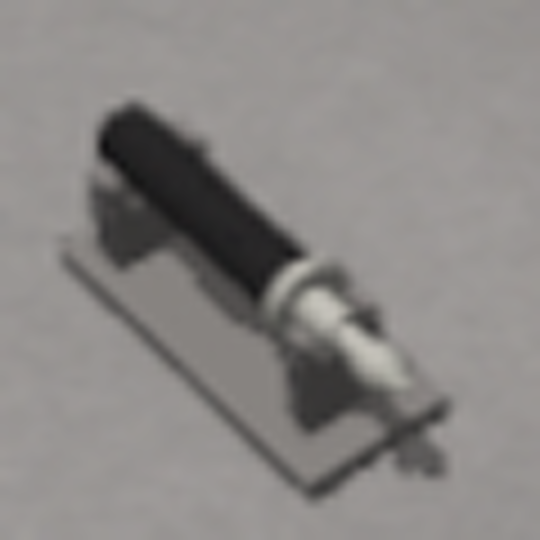

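View pics/c4.png

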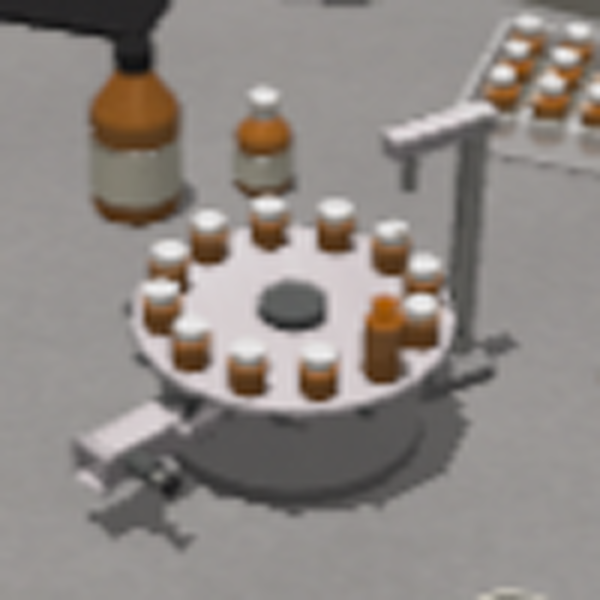

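```bash
python3 - <<'E'
from h import *
f=load('top0')
def c1(u,v): return 300+u/6-.4,165+v/6-.4
def c2(u,v): return 125+u/5-.4,120+v/5-.4
n=pz(f,*c1(243,98),.05); b=pz(f,*c1(166,360),.05); print('handle',n,b,np.linalg.norm(n-b),np.degrees(np.arctan2(*(n-b)[1::-1])))
hub=pz(f,*c2(275,330),.09);m=pz(f,*c2(508,417),.062); print('hub',hub,'mouth',m,m-hub,np.linalg.norm((m-hub)[:2]))
print('lever ang',np.degrees(np.arctan2(m[1]-hub[1],m[0]-hub[0])))
t=pz(f,*c2(320,208),.139);print('tall',t,np.linalg.norm((t-hub)[:2]),np.degrees(np.arctan2(t[1]-hub[1],t[0]-hub[0])))
a=pz(f,*c2(60,195),.195);e=pz(f,*c2(152,252),.195);print('arm',a,e,[np.degrees(np.arctan2(q[1]-hub[1],q[0]-hub[0])) for q in(a,e)])
for nm,u,v,z in [('vial',296,155,.045),('jar',323,145,.058),('cup',219,242,.055),('spat',279,125,0),('spat2',279,155,0),('loose black',349,255,.01),('beaker',234,124,.06)]: print(nm,pz(f,u,v,z).round(3))
E
```

```text
handle [ 0.58346029 -0.37649831  0.05      ] [ 0.43366191 -0.33103294  0.05      ] 0.15654601246888245 -16.883591152561223
hub [0.55702658 0.16665562 0.09      ] mouth [0.50258883 0.0123736  0.062     ] [-0.05443775 -0.15428202 -0.028     ] 0.16360443244343414
lever ang -109.43517129883826
tall [0.63104265 0.13076146 0.139     ] 0.08226037342786109 -25.871111274765994
arm [0.62765883 0.28214956 0.195     ] [0.59268699 0.22398609 0.195     ] [np.float64(58.55143484194819), np.float64(58.11776710777738)]
vial [ 0.673 -0.226  0.045]
jar [ 0.707 -0.317  0.058]
cup [0.371 0.035 0.055]
spat [ 0.792 -0.169  0.   ]
spat2 [ 0.681 -0.17   0.   ]
loose black [ 0.33  -0.413  0.01 ]
beaker [ 0.777 -0.01   0.06 ]
```

>>> apply_moves(series=[40,20,5,-4.5,40,20,5,-4.5,40,20,5,-4.5,40,20,5,-4.5,40,20,0,-4.5,40,20,0,-4.5,40,20,0,-4.5,40,20,0,-4.5,0,0,0,0,0,0,0,0])

```text
time_s: 1.4
eef_pos: [0.5008, -0.3594, 0.251]
tool_rot: [-0.0, 0.989, -0.145, -0.0]
wrist_force: [-0.2, -0.2, -0.2]
finger_gap: 0.0855
```

```bash
python3 - <<'E'
from h import *
cap('wrist','w1'); f=load('w1'); print(-f['R'].T@f['t'],proj(f,[.5068,-.353,.05]))
cv2.imwrite('pics/w1b.png',cv2.resize(cv2.imread('pics/w1.png'),(768,576)))
E
```

```text
[ 0.57960689 -0.38371688  0.39303144] [244.76955823 166.02329051]
```

View pics/w1b.png

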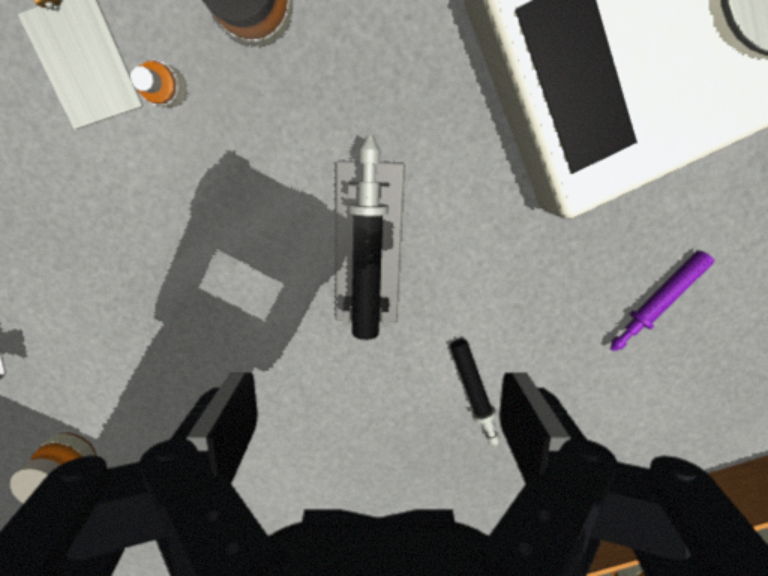

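The wrist view shows the black handle in its cradle. In the enlarged view the nose is at (371,136), the collar at (369,210) and the butt at (365,337).

```bash
python3 - <<'E'
from h import *
crop('w1',210,80,290,235,5,'c5')
E
```

```text
(no output)
```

View pics/c5.png

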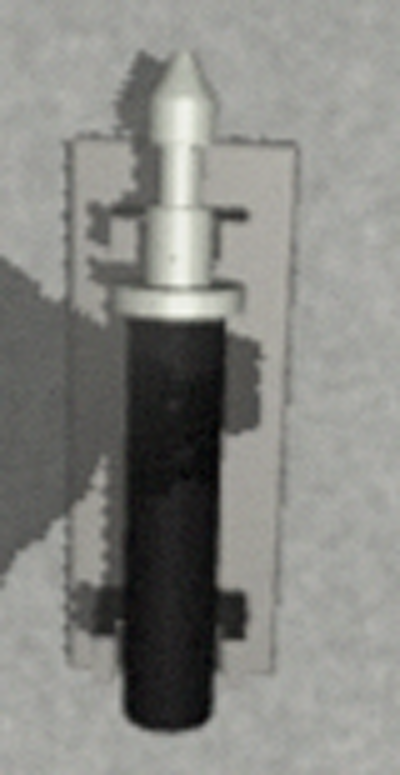

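```bash
python3 - <<'E'
from h import *
f=load('w1')
g=lambda u,v:(210+u/5-.4,80+v/5-.4)
n=pz(f,*g(184,52),.05); c=pz(f,*g(178.5,292),.05); b=pz(f,*g(168,725),.046)
print(n,c,b); 
for p in(n,c): print(np.linalg.norm((p-b)[:2]),np.degrees(np.arctan2(*(p-b)[1::-1])))
d=(n-b)[:2];d/=np.linalg.norm(d)
for x,p in((80,n),(28,c),(-85,b)): print(x,p[:2]-d*x/1000)
E
```

```text
[ 0.59041716 -0.38082913  0.05      ] [ 0.53928097 -0.36372135  0.05      ] [ 0.4301775  -0.32698197  0.046     ]
0.1690451566624729 -18.574480477242815
0.11512319260202737 -18.610382077136983
80 [ 0.51458433 -0.35534616]
28 [ 0.51273948 -0.35480231]
-85 [ 0.51074988 -0.35405763]
```

>>> apply_moves(series=[-5,6,-30,-1,-5,6,-30,-1,0,0,-40,0,0,0,-40,0,0,0,-40,0,0,0,-25,0,0,0,-15,0,0,0,0,0,0,0,0,0])

```text
time_s: 2.58
eef_pos: [0.4915, -0.3479, 0.0325]
tool_rot: [0.001, 0.987, -0.163, 0.001]
wrist_force: [0.6, -0.2, -0.1]
finger_gap: 0.0852
```

```bash
python3 - <<'E'
from h import *
cap('wrist','w2');cap('side','s2')
crop('s2',120,190,240,300,6,'c6')
E
```

```text
(no output)
```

View pics/w2.png

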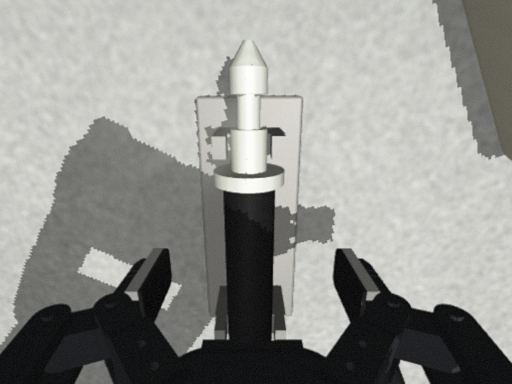

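View pics/c6.png

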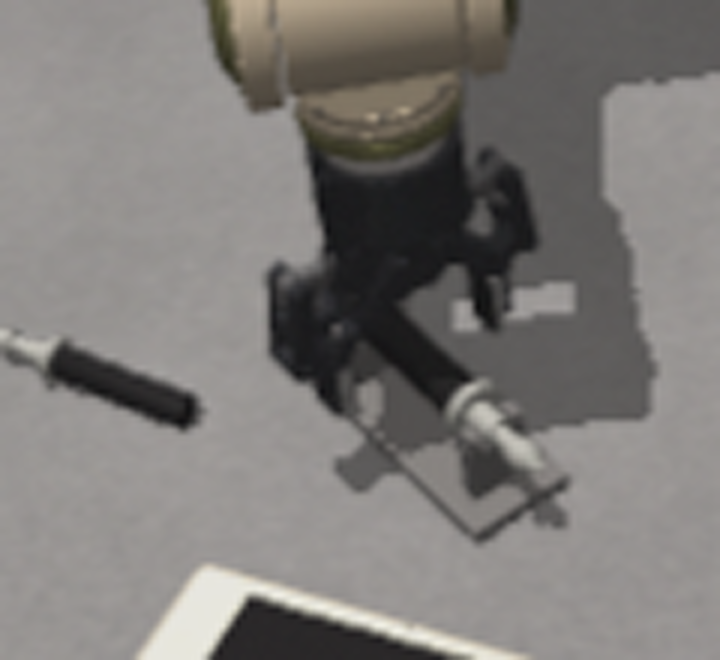

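The handle lies midway between the pads: axis at column 249, fingers at about 155 and 350. The nose is at (248,41). I'll measure its position, then close.

```bash
python3 - <<'E'
from h import *
f=load('w2')
n=pz(f,248,41,.05); c=pz(f,249.5,176,.056); print(n,c,np.degrees(np.arctan2(*(n-c)[1::-1])),np.linalg.norm((n-c)[:2]))
E
```

```text
[ 0.59017104 -0.38058064  0.05      ] [ 0.53972442 -0.36392019  0.056     ] -18.27627784471804 0.053126571042978694
```

>>> apply_moves(series=[0,0,0,0,0,0,0,0,0,0,0,0,0,0,0,0,0,0,0,0,0,0,0,0], hand=0)

```text
time_s: 3.42
eef_pos: [0.4914, -0.3475, 0.0316]
tool_rot: [0.0, 0.987, -0.163, 0.0]
wrist_force: [0.5, -0.5, 3.8]
finger_gap: 0.0225
```

>>> apply_moves(series=[0,0,10,0,0,0,25,0,0,0,35,0,0,0,30,0,-4,21,0,8.9,-4,21,0,8.9,-4,21,0,8.9,-4,22,0,8.9,-4,22,0,8.9,-4,22,0,8.9,-4,21,0,8.9,-4,21,0,8.9,-4,21,-10,8.9,-4,21,-20,8.9,0,0,0,0,0,0,0,0])

```text
time_s: 5.42
eef_pos: [0.4518, -0.1349, 0.102]
tool_rot: [0.001, 0.819, 0.574, 0.0]
wrist_force: [0.2, -0.1, -2.4]
finger_gap: 0.0226
```

```bash
python3 - <<'E'
from h import *
cap('wrist','w3');cap('top','t3')
crop('t3',125,120,305,255,4,'c7')
print(robot.get_obs()['tool_rot'])
E
```

```text
[7.12624393e-04 8.18572964e-01 5.74402056e-01 2.70382097e-04]
```

View pics/w3.png

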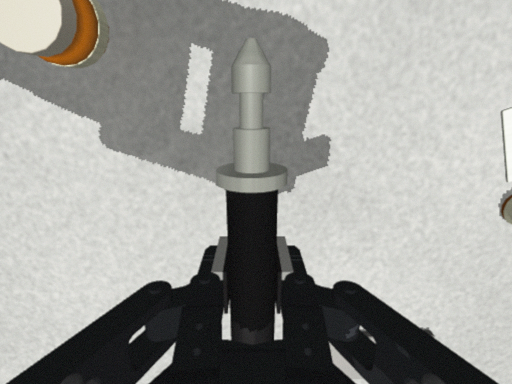

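View pics/c7.png

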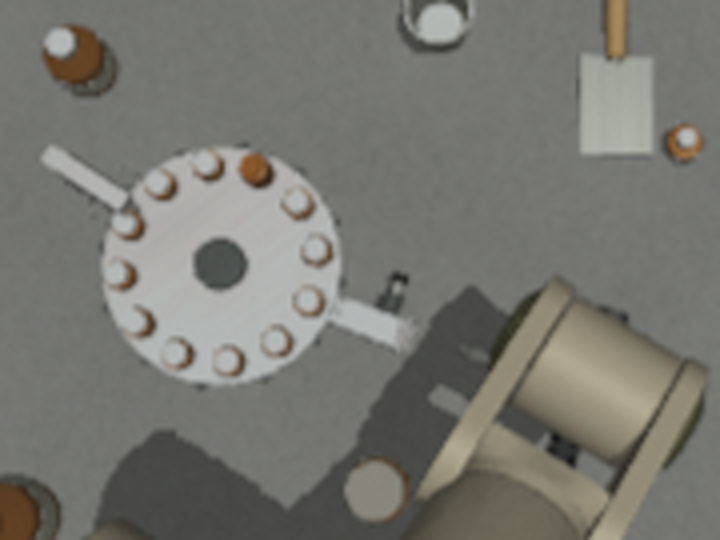

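>>> apply_moves(series=[0,0,40,0,0,0,50,0,0,0,40,0,0,0,0,0,0,0,0,0])

```text
time_s: 6.15
eef_pos: [0.4508, -0.1344, 0.2306]
tool_rot: [-0.001, 0.818, 0.575, -0.0]
wrist_force: [-0.2, 0.0, -1.6]
finger_gap: 0.022
```

```bash
python3 - <<'E'
from h import *
cap('wrist','w4'); p=cv2.imread('pics/w4.png')
cv2.imwrite('pics/w4b.png',cv2.resize(p,(768,576)))
E
```

```text
(no output)
```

View pics/w4b.png

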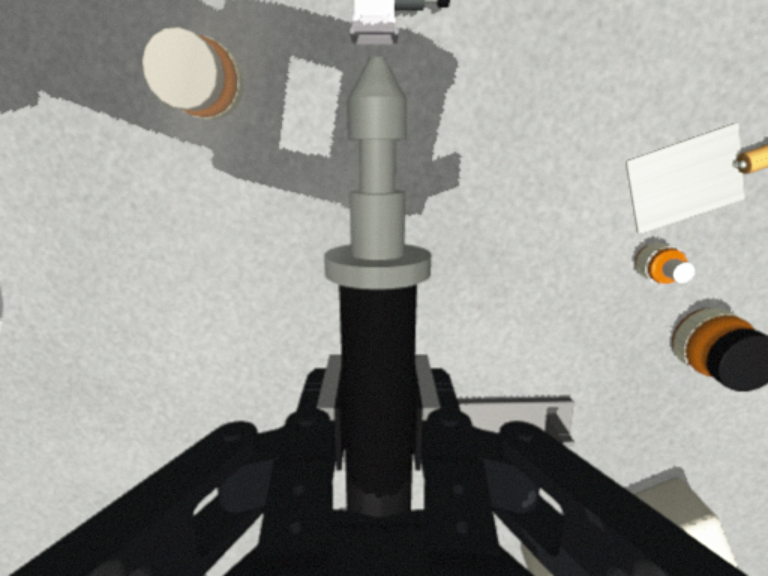

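```bash
python3 - <<'E'
from h import *
crop('w4',205,0,305,60,8,'c8')
f=load('w4'); print(-f['R'].T@f['t'], f['K'][0,0])
E
```

```text
[ 0.4793925  -0.05895797  0.37271987] 284.0057292624849
```

View pics/c8.png

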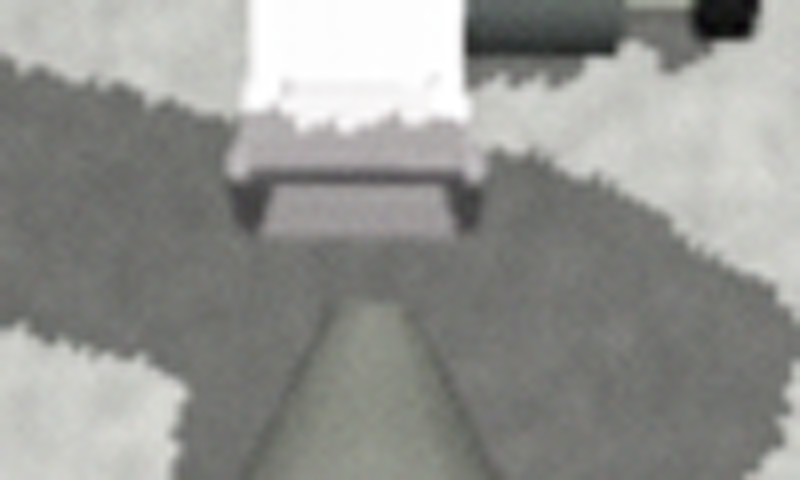

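```bash
python3 - <<'E'
from h import *
f=load('w4'); g=lambda u,v:(205+u/8-.44,v/8-.44)
L=pz(f,*g(228,178),.064);R=pz(f,*g(487,178),.064);print(L,R,np.linalg.norm(L-R),(L+R)/2)
A=pz(f,*g(247,10),.062);B=pz(f,*g(466,10),.062);print(A,B,np.linalg.norm(A-B),(A+B)/2)
m=(L+R)/2;k=(A+B)/2;print(np.degrees(np.arctan2(*(k-m)[1::-1])))
d=R-L;print('perp',np.degrees(np.arctan2(d[1],d[0]))+90)
n=pz(f,*g(368,302),.2496);print('nose',n)
n2=pz(load('w3'),251,38,.121);print('nose w3',n2)
# nozzle/hub re-measure in t3
t=load('t3');h=lambda u,v:(125+u/4-.4,120+v/4-.4)
M=pz(t,*h(412,338),.06);print('top mouth',M,'hub',pz(t,*h(221,264),.09))
o=robot.get_obs();print(o['eef_pos'],o['tool_rot'])
# depth based
for u,v in((350,90),(350,30),(350,160)): print(pd(f,*g(u,v)))
E
```

```text
[0.4857866  0.01293074 0.064     ] [0.51481303 0.00244236 0.064     ] 0.03086323899302528 [0.50029981 0.00768655 0.064     ]
[0.49414792 0.0288013  0.062     ] [0.51835273 0.02005276 0.062     ] 0.025737326781299336 [0.50625033 0.02442703 0.062     ]
70.43190305856093
perp 70.13324755679992
nose [ 0.48641177 -0.03748242  0.2496    ]
nose w3 [ 0.48749319 -0.03835387  0.121     ]
top mouth [0.49904564 0.00770262 0.06      ] hub [0.55703534 0.1658228  0.09      ]
[ 0.45071677 -0.13423322  0.23018261] [-1.07272498e-03  8.18192648e-01  5.74942954e-01 -4.90728480e-04]
[0.50276652 0.0171332  0.06155592]
[0.50483869 0.02278741 0.06198988]
[0.50007809 0.00966492 0.06439466]
```

>>> apply_moves(series=[-1.4,0.5,-50,0,0,0,-60,0,0,0,-50,0,0,0,-25,0,0,0,-14,0,0,0,0,0,0,0,0,0])

```text
time_s: 7.08
eef_pos: [0.4499, -0.1338, 0.0324]
tool_rot: [-0.0, 0.818, 0.575, -0.0]
wrist_force: [-0.2, -0.5, -1.8]
finger_gap: 0.0225
```

```bash
python3 - <<'E'
from h import *
cap('side','s5');cap('top','t5')
crop('s5',215,140,315,220,8,'c9'); crop('t5',180,170,280,240,8,'c10')
o=robot.get_obs();print(o['eef_pos'],o['tool_rot'])
E
```

```text
[ 0.450043   -0.13389508  0.03280121] [4.30765629e-04 8.17966907e-01 5.75265084e-01 1.92619162e-04]
```

View pics/c9.png

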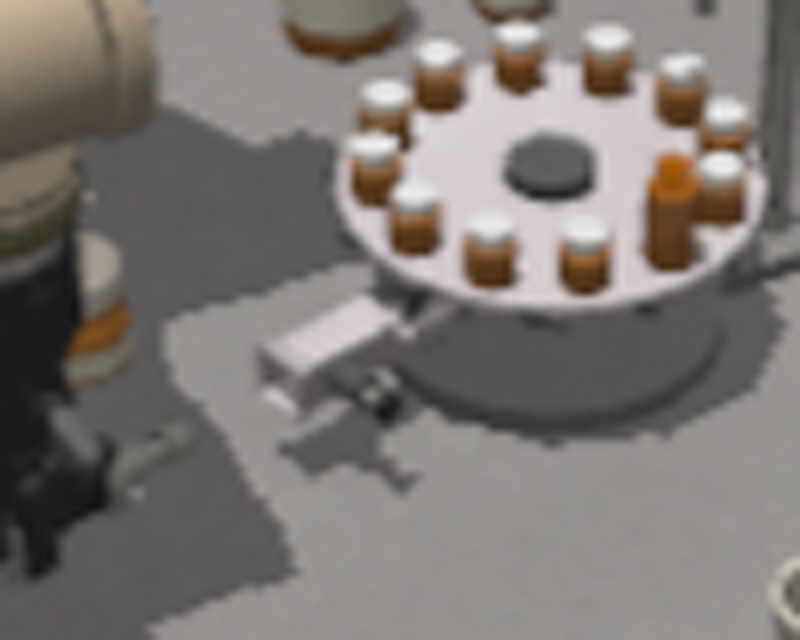

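View pics/c10.png

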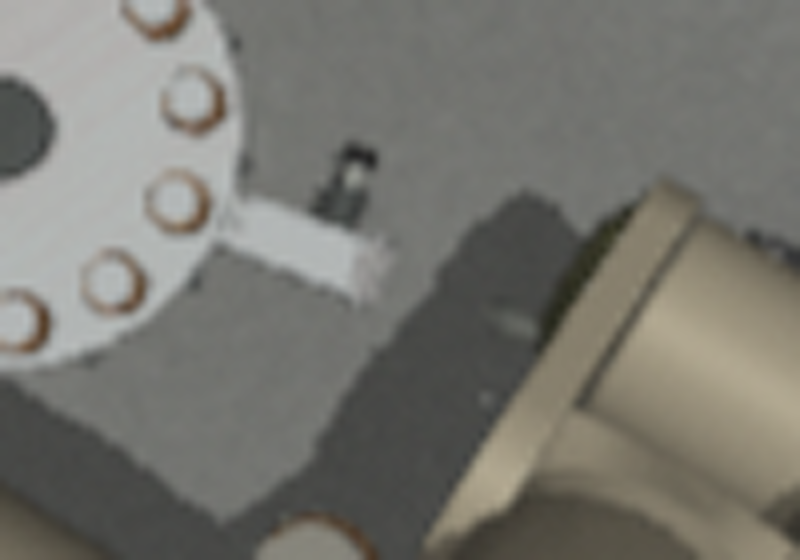

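>>> apply_moves(series=[3.4,9.4,0,0,3.4,9.4,0,0,3.4,9.4,0,0,3.4,9.4,0,0,1.7,4.7,0,0,0,0,0,0])

```text
time_s: 7.92
eef_pos: [0.4652, -0.0911, 0.0323]
tool_rot: [-0.0, 0.818, 0.576, -0.0]
wrist_force: [-0.4, -0.5, -2.5]
finger_gap: 0.0222
```

```bash
python3 - <<'E'
from h import *
cap('wrist','w6');cap('side','s6')
crop('s6',215,140,315,220,8,'c11')
E
```

```text
(no output)
```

View pics/w6.png

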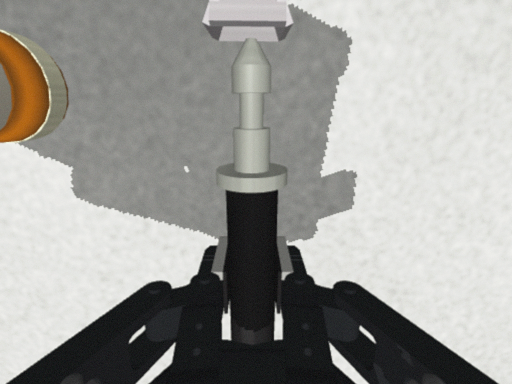

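View pics/c11.png

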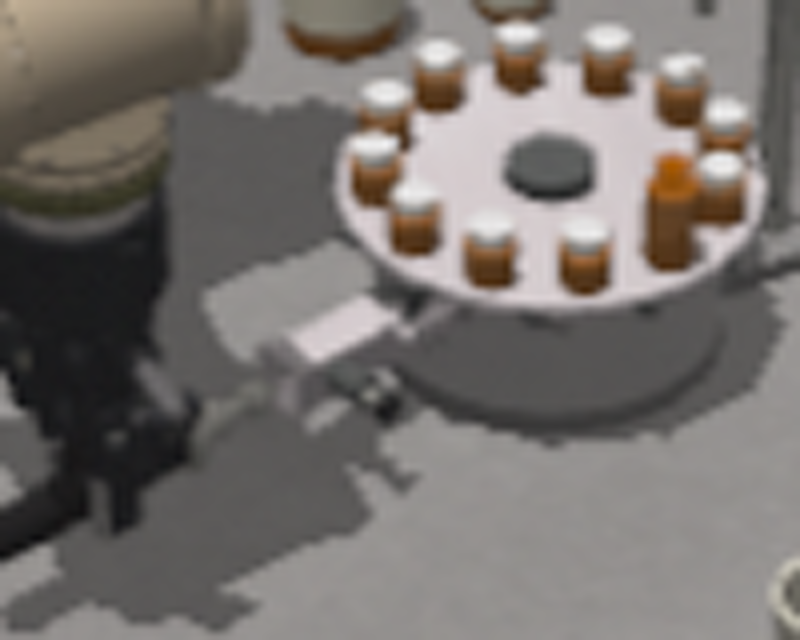

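Nose at column 251.5 and mouth centre at 248.5, about 1 mm off and inside the flare. I'll nudge it over and advance in steps, watching the force.

>>> apply_moves(series=[0.8,5.0,0,0,1.7,4.7,0,0,1.7,4.7,0,0,1.7,4.7,0,0,0,0,0,0])

```text
time_s: 8.65
eef_pos: [0.4711, -0.072, 0.0323]
tool_rot: [-0.0, 0.818, 0.576, -0.0]
wrist_force: [-0.5, 0.4, -2.2]
finger_gap: 0.0221
```

>>> apply_moves(series=[1.7,4.7,0,0,1.7,4.7,0,0,0,0,0,0])

```text
time_s: 9.02
eef_pos: [0.4741, -0.0625, 0.0322]
tool_rot: [-0.0, 0.818, 0.576, -0.0]
wrist_force: [-2.1, 0.6, -1.9]
finger_gap: 0.0222
```

>>> apply_moves(series=[1.7,4.7,0,0,1.7,4.7,0,0,0,0,0,0])

```text
time_s: 9.4
eef_pos: [0.4777, -0.0532, 0.0322]
tool_rot: [-0.0, 0.818, 0.575, -0.0]
wrist_force: [-2.1, 1.1, -1.8]
finger_gap: 0.0224
```

>>> apply_moves(series=[1.0,2.8,0,0,1.0,2.8,0,0,0,0,0,0])

```text
time_s: 9.78
eef_pos: [0.4798, -0.0475, 0.0323]
tool_rot: [-0.0, 0.818, 0.575, 0.0]
wrist_force: [-1.8, 2.6, -2.3]
finger_gap: 0.0221
```

>>> apply_moves(series=[0.7,1.9,0,0,0.7,1.9,0,0,0,0,0,0])

```text
time_s: 10.15
eef_pos: [0.4813, -0.0437, 0.0323]
tool_rot: [-0.0, 0.818, 0.575, 0.0]
wrist_force: [-1.7, 2.0, -1.2]
finger_gap: 0.0223
```

>>> apply_moves(series=[0.5,1.4,0,0,0,0,0,0])

```text
time_s: 10.4
eef_pos: [0.4818, -0.0425, 0.0323]
tool_rot: [-0.0, 0.818, 0.575, 0.0]
wrist_force: [-0.8, 2.1, -2.5]
finger_gap: 0.0222
```

```bash
python3 - <<'E'
from h import *
cap('wrist','w7');cap('side','s7')
crop('s7',215,140,315,220,8,'c12')
o=robot.get_obs();print(o['eef_pos'],o['wrist_force'])
E
```

```text
[ 0.48178253 -0.04250214  0.03232225] [-0.71249718  1.78264022 -2.20538311]
```

View pics/w7.png

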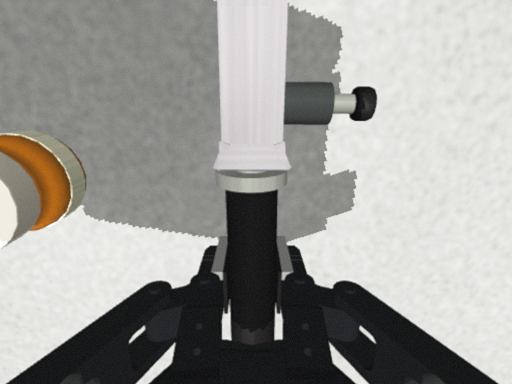

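View pics/c12.png

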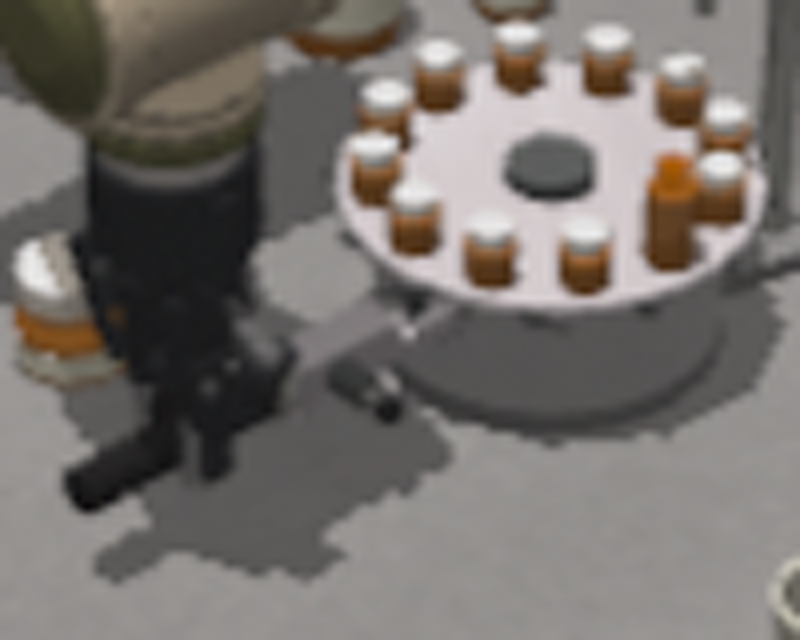

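The collar (row 175) is about 2–3 mm short of the mouth (row 168). Pushing on until it makes contact.

>>> apply_moves(series=[0.5,1.4,0,0,0,0,0,0])

```text
time_s: 10.75
eef_pos: [0.4823, -0.0413, 0.0323]
tool_rot: [0.0, 0.818, 0.575, 0.0]
wrist_force: [-0.9, 0.7, -2.8]
finger_gap: 0.0224
```

>>> apply_moves(series=[0.5,1.4,0,0,0,0,0,0])

```text
time_s: 11.0
eef_pos: [0.4827, -0.0403, 0.0323]
tool_rot: [0.0, 0.818, 0.575, -0.0]
wrist_force: [-2.3, -3.4, -1.3]
finger_gap: 0.0226
```

>>> apply_moves(series=[0.4,1.2,0,0,0,0,0,0])

```text
time_s: 11.25
eef_pos: [0.4829, -0.0402, 0.0323]
tool_rot: [0.001, 0.818, 0.575, -0.001]
wrist_force: [-5.9, -12.1, -2.4]
finger_gap: 0.0223
```

Firm collar contact: 12 N of resistance and the TCP stopped. Next I'll confirm it's home and plan the arc.

```bash
python3 - <<'E'
from h import *
cap('wrist','w8'); crop('w8',200,70,400,220,4,'c13')
f=load('w8')
C=np.array([.5565,.165]);P=np.array([.4829,-.0402]);r=P-C;print(np.linalg.norm(r)*1000,np.degrees(np.arctan2(r[1],r[0])))
def rot(a): a=np.radians(a);return np.array([[np.cos(a),-np.sin(a)],[np.sin(a),np.cos(a)]])
A=[0,4,8,12,16,20,24,28,32,35,36,37,38,39,40]
q=[rot(a)@r*1000 for a in A]
for i in range(1,len(A)): print(A[i],(q[i]-q[i-1]).round(1))
E
```

```text
218.0 -109.73161388616874
4 [14.5 -4.6]
8 [14.8 -3.6]
12 [15.  -2.6]
16 [15.1 -1.5]
20 [15.2 -0.5]
24 [15.2  0.6]
28 [15.1  1.7]
32 [15.   2.7]
35 [11.1  2.7]
36 [3.7 1. ]
37 [3.6 1.1]
38 [3.6 1.2]
39 [3.6 1.2]
40 [3.6 1.3]
```

View pics/c13.png

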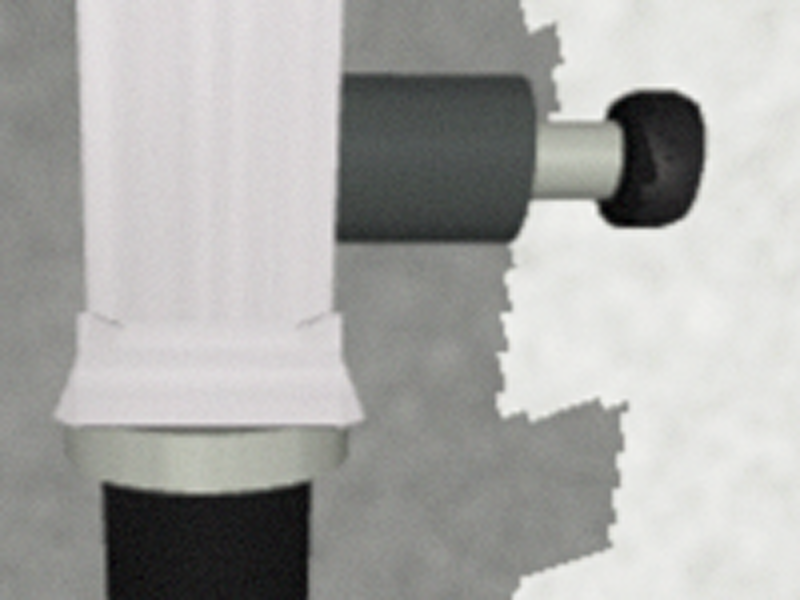

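The collar is seated against the mouth. I'll open slightly, leaving the fingers straddling the grip, and check that it stays put.

>>> apply_moves(series=[0,0,0,0,0,0,0,0,0,0,0,0,0,0,0,0], hand=36)

```text
time_s: 11.8
eef_pos: [0.4833, -0.0386, 0.0324]
tool_rot: [0.0, 0.818, 0.575, 0.0]
wrist_force: [-0.4, -0.1, 1.5]
finger_gap: 0.036
```

```bash
python3 - <<'E'
from h import *
cap('wrist','w9');cap('top','t9')
print(robot.get_obs()['wrist_force'],robot.get_obs()['finger_gap'])
E
```

```text
[-1.48170616 -0.39705162  0.83165723] 0.036205064814634806
```

View pics/w9.png

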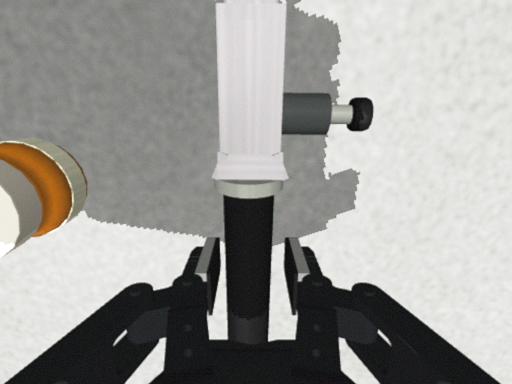

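Free of the fingers, still home and in line (column 249, pads at 212 and 292). First stroke.

>>> apply_moves(series=[14.5,-4.6,0,4,14.8,-3.6,0,4,15.0,-2.6,0,4,15.1,-1.5,0,4,15.2,-0.5,0,4,15.2,0.6,0,4,15.1,1.7,0,4,15.0,2.7,0,4,11.1,2.7,0,3,0,0,0,0,0,0,0,0])

```text
time_s: 13.28
eef_pos: [0.6136, -0.0439, 0.0322]
tool_rot: [-0.0, 0.608, 0.794, -0.0]
wrist_force: [-2.3, -0.7, -0.2]
finger_gap: 0.0357
```

>>> apply_moves(series=[3.7,1.0,0,1,0,0,0,0])

```text
time_s: 13.52
eef_pos: [0.6177, -0.0428, 0.0323]
tool_rot: [-0.0, 0.6, 0.8, -0.0]
wrist_force: [-3.0, -0.7, 1.3]
finger_gap: 0.0359
```

>>> apply_moves(series=[3.6,1.1,0,1,0,0,0,0])

```text
time_s: 13.78
eef_pos: [0.6216, -0.0417, 0.0323]
tool_rot: [0.0, 0.593, 0.805, 0.0]
wrist_force: [-2.8, 0.0, 1.4]
finger_gap: 0.0363
```

```bash
python3 - <<'E'
from h import *
cap('wrist','w10');cap('top','t10')
crop('t10',125,120,305,255,4,'c14')
E
```

```text
(no output)
```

View pics/w10.png

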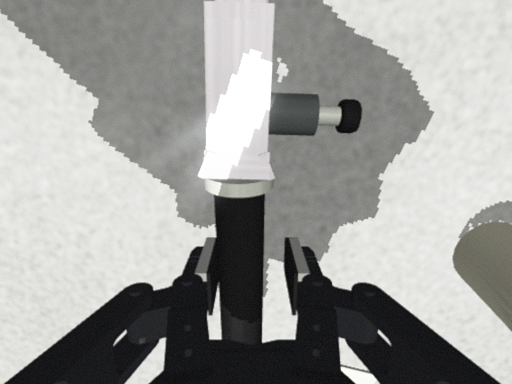

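View pics/c14.png

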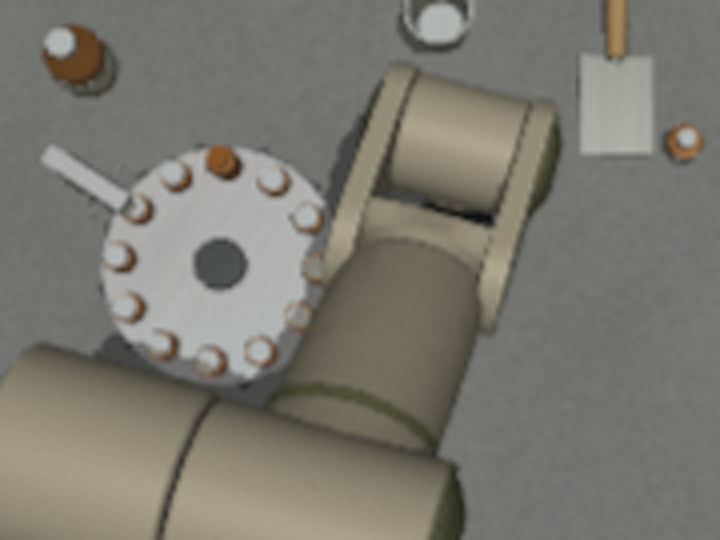

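>>> apply_moves(series=[3.6,1.2,0,1,0,0,0,0])

```text
time_s: 14.12
eef_pos: [0.6252, -0.0407, 0.0324]
tool_rot: [0.0, 0.586, 0.81, -0.0]
wrist_force: [-3.3, -2.0, 1.5]
finger_gap: 0.0358
```

>>> apply_moves(series=[2.4,0.8,0,0.5,0,0,0,0])

```text
time_s: 14.38
eef_pos: [0.627, -0.0402, 0.0323]
tool_rot: [-0.0, 0.582, 0.813, -0.001]
wrist_force: [-6.8, -4.5, 2.8]
finger_gap: 0.036
```

>>> apply_moves(series=[1.8,0.6,0,0.5,0,0,0,0])

```text
time_s: 14.62
eef_pos: [0.6281, -0.0399, 0.0322]
tool_rot: [-0.001, 0.579, 0.815, -0.001]
wrist_force: [-9.0, -5.1, 3.4]
finger_gap: 0.0354
```

The force is climbing, which suggests the stop. Checking the table angle.

>>> apply_moves(series=[1.5,0.5,0,0.4,0,0,0,0])

```text
time_s: 14.88
eef_pos: [0.6291, -0.0395, 0.032]
tool_rot: [-0.002, 0.576, 0.817, -0.002]
wrist_force: [-10.3, -6.0, 4.9]
finger_gap: 0.0361
```

```bash
cat > tall.py <<'E'
from h import *
import sys
def tall(tag):
    f=load(tag);p=f['p'].astype(int)
    m=((p[...,2]-p[...,0])>50)&(p[...,2]>90)
    m[:140]=0;m[225:]=0;m[:,:145]=0;m[:,215:]=0
    n,l,s,c=cv2.connectedComponentsWithStats(m.astype(np.uint8))
    for i in range(1,n):
        if s[i,4]>25:
            q=pz(f,*c[i],.13);d=q[:2]-[.557,.166]
            print(c[i].round(1),s[i,4],q.round(4),'r',np.linalg.norm(d).round(4),'ang',np.degrees(np.arctan2(d[1],d[0])).round(1))
if __name__=='__main__':
    cap('top',sys.argv[1]); print(robot.get_obs()['time_s'])
    for t in ['t3','t9']+sys.argv[1:]: print(t);tall(t)
E
python3 tall.py t11; python3 -c "
from h import *
cap('wrist','w11')"
```

```text
14.925
t3
[188.1 161.6] 36 [0.6312 0.1339 0.13  ] r 0.0808 ang -23.4
t9
[188.1 161.6] 36 [0.6312 0.1339 0.13  ] r 0.0808 ang -23.4
t11
[179.4 159.5] 34 [0.6378 0.1623 0.13  ] r 0.0809 ang -2.6
```

View pics/w11.png

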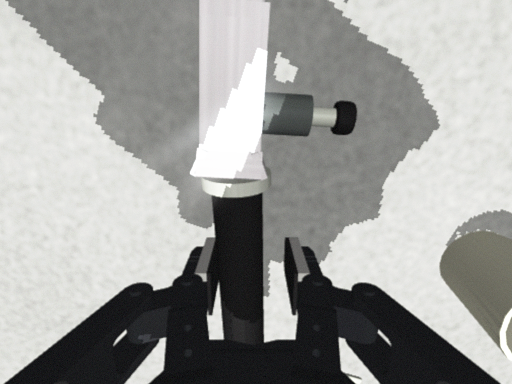

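At the stop. The tall bottle went from -23.4° to -2.6°, and the nozzle is at about 58°, so two more places. Letting it spring back by reversing the arc.

>>> apply_moves(series=[-16.6,-5.2,0,-4.4,-11.1,-2.7,0,-3,-15.0,-2.7,0,-4,-15.1,-1.7,0,-4,-15.2,-0.6,0,-4,-15.2,0.5,0,-4,-15.1,1.5,0,-4,-15.0,2.6,0,-4,-14.8,3.6,0,-4,-14.5,4.6,0,-4,0,0,0,0,0,0,0,0,0,0,0,0])

```text
time_s: 16.6
eef_pos: [0.4839, -0.039, 0.0324]
tool_rot: [0.0, 0.818, 0.576, 0.0]
wrist_force: [-0.1, -0.2, 0.1]
finger_gap: 0.0358
```

```bash
python3 tall.py t12; python3 -c "
from h import *
cap('wrist','w12')"
```

```text
16.65
t3
[188.1 161.6] 36 [0.6312 0.1339 0.13  ] r 0.0808 ang -23.4
t9
[188.1 161.6] 36 [0.6312 0.1339 0.13  ] r 0.0808 ang -23.4
t12
[179.4 159.5] 34 [0.6378 0.1623 0.13  ] r 0.0809 ang -2.6
```

View pics/w12.png

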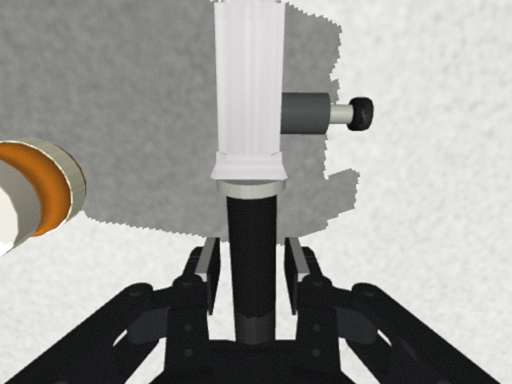

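The lever has sprung back to rest (handle centred, column 250), it's still home, and the table held. Second stroke.

>>> apply_moves(series=[14.5,-4.6,0,4,14.8,-3.6,0,4,15.0,-2.6,0,4,15.1,-1.5,0,4,15.2,-0.5,0,4,15.2,0.6,0,4,15.1,1.7,0,4,15.0,2.7,0,4,11.1,2.7,0,3,7.3,2.1,0,2,3.6,1.2,0,1,2.4,0.8,0,0.5,1.8,0.6,0,0.5,1.5,0.5,0,0.4,0,0,0,0,0,0,0,0])

```text
time_s: 18.7
eef_pos: [0.6287, -0.0393, 0.0319]
tool_rot: [-0.002, 0.576, 0.817, -0.002]
wrist_force: [-11.3, -5.2, 3.9]
finger_gap: 0.036
```

```bash
python3 tall.py t13|tail -1
```

```text
[166.6 162.2] 37 [0.6284 0.2036 0.13  ] r 0.0807 ang 27.8
```

27.8°, so one more place. Back to rest.

>>> apply_moves(series=[-16.6,-5.2,0,-4.4,-11.1,-2.7,0,-3,-15.0,-2.7,0,-4,-15.1,-1.7,0,-4,-15.2,-0.6,0,-4,-15.2,0.5,0,-4,-15.1,1.5,0,-4,-15.0,2.6,0,-4,-14.8,3.6,0,-4,-14.5,4.6,0,-4,0,0,0,0,0,0,0,0,0,0,0,0])

```text
time_s: 20.38
eef_pos: [0.4838, -0.039, 0.0323]
tool_rot: [0.0, 0.818, 0.576, 0.0]
wrist_force: [-0.2, -0.4, -0.8]
finger_gap: 0.0359
```

```bash
python3 tall.py t14|tail -1; python3 -c "
from h import *
cap('wrist','w14');cap('side','s14');crop('s14',215,100,345,210,6,'c15')"
```

```text
[166.6 162.2] 37 [0.6284 0.2036 0.13  ] r 0.0807 ang 27.8
```

View pics/w14.png

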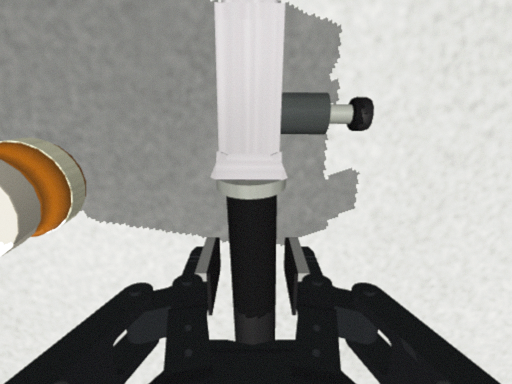

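View pics/c15.png

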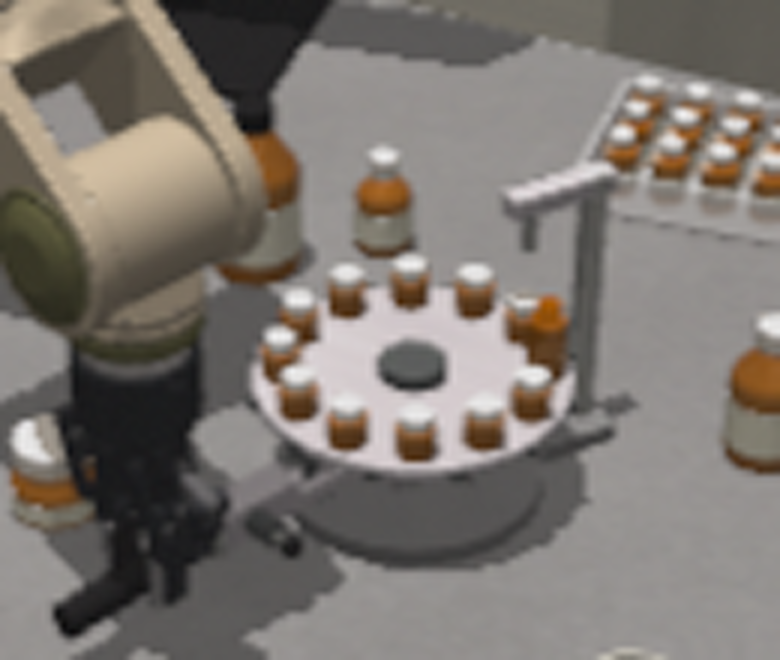

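The tall bottle, at (548,330) in the crop, is one place short of the nozzle. Third stroke.

>>> apply_moves(series=[14.5,-4.6,0,4,14.8,-3.6,0,4,15.0,-2.6,0,4,15.1,-1.5,0,4,15.2,-0.5,0,4,15.2,0.6,0,4,15.1,1.7,0,4,15.0,2.7,0,4,11.1,2.7,0,3,7.3,2.1,0,2,3.6,1.2,0,1,2.4,0.8,0,0.5,1.8,0.6,0,0.5,1.5,0.5,0,0.4,0,0,0,0,0,0,0,0])

```text
time_s: 22.52
eef_pos: [0.6287, -0.0392, 0.0319]
tool_rot: [-0.002, 0.576, 0.817, -0.002]
wrist_force: [-10.9, -3.7, 3.6]
finger_gap: 0.036
```

>>> apply_moves(series=[-16.6,-5.2,0,-4.4,-11.1,-2.7,0,-3,-15.0,-2.7,0,-4,-15.1,-1.7,0,-4,-15.2,-0.6,0,-4,-15.2,0.5,0,-4,-15.1,1.5,0,-4,-15.0,2.6,0,-4,-14.8,3.6,0,-4,-14.5,4.6,0,-4,0,0,0,0,0,0,0,0,0,0,0,0])

```text
time_s: 24.15
eef_pos: [0.4838, -0.039, 0.0324]
tool_rot: [0.0, 0.818, 0.576, 0.0]
wrist_force: [-0.4, 0.7, -0.1]
finger_gap: 0.0363
```

```bash
python3 tall.py t15|tail -1; python3 -c "
from h import *
cap('wrist','w15');cap('side','s15');crop('s15',215,100,345,210,6,'c16')"
```

```text
t15
```

View pics/w15.png

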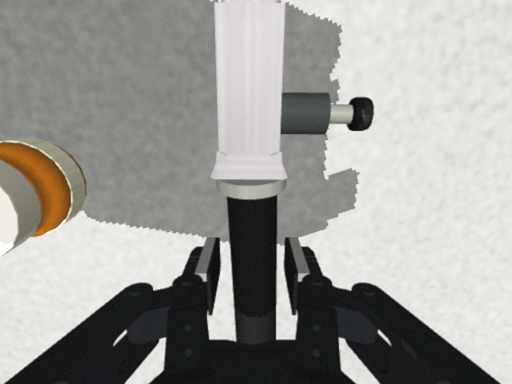

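View pics/c16.png

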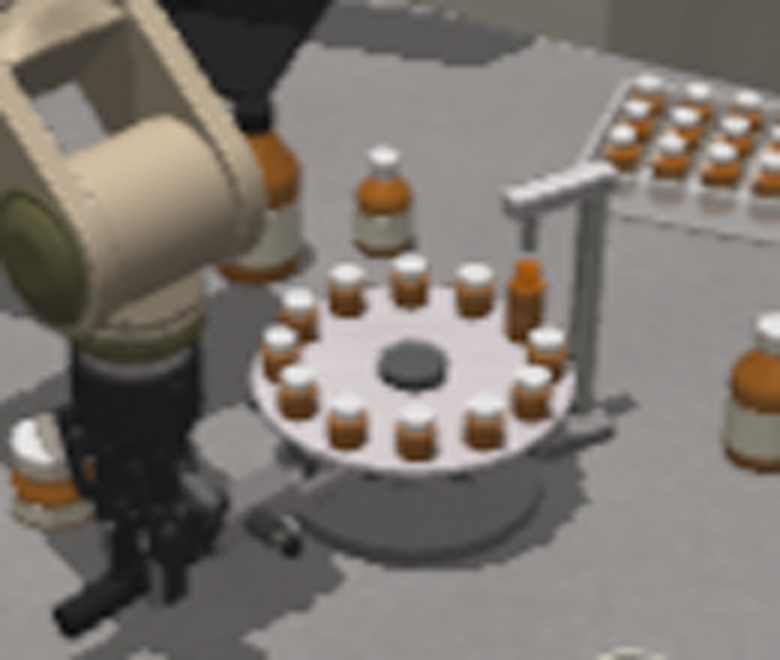

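The tall bottle stands right under the nozzle (525,255 in the crop), and the handle is home with the lever at rest. Opening and withdrawing straight up.

>>> apply_moves(series=[0,0,0,0,0,0,0,0,0,0,20,0,0,0,40,0,0,0,45,0,0,-20,45,0,0,0,0,0,0,0,0,0], hand=56)

```text
time_s: 25.3
eef_pos: [0.4826, -0.0585, 0.1816]
tool_rot: [-0.001, 0.818, 0.575, -0.0]
wrist_force: [-0.6, 0.5, -0.7]
finger_gap: 0.0561
```

```bash
python3 -c "
from h import *
cap('wrist','w16');cap('side','s16');cap('top','t16')
f=load('w16')
g=(cv2.resize(f['p'],(768,576)));cv2.imwrite('pics/w16b.png',g);crop('s16',215,100,345,210,6,'c17')
for n,P in (('nose home axis',(.5565,.165,.05)),): print(proj(f,P))
"
```

```text
[ 242.31853386 -120.91822274]
```

View pics/w16b.png

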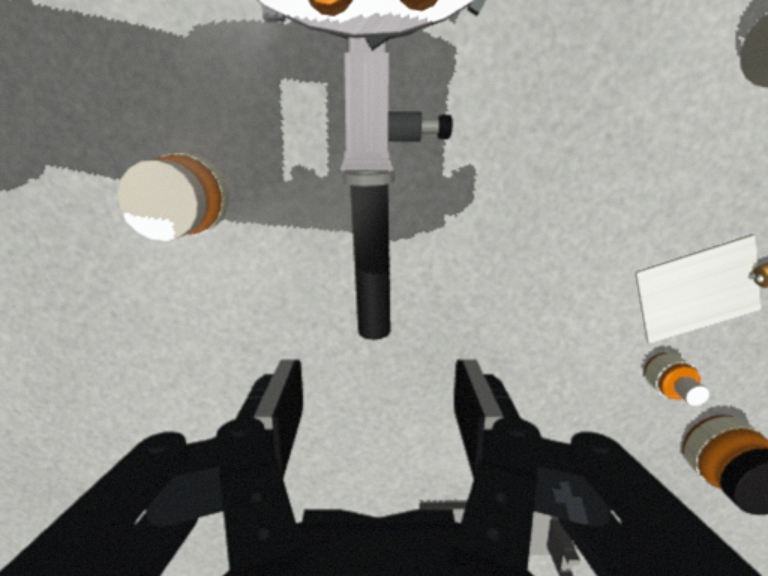

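View pics/t16.png

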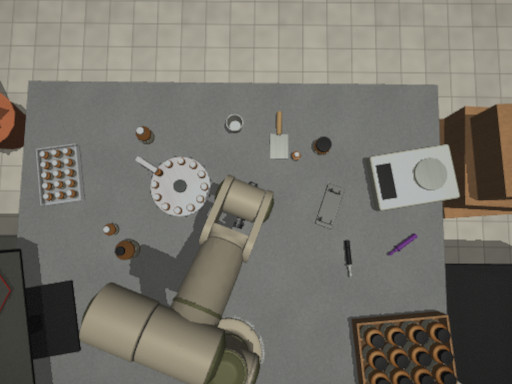

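View pics/c17.png

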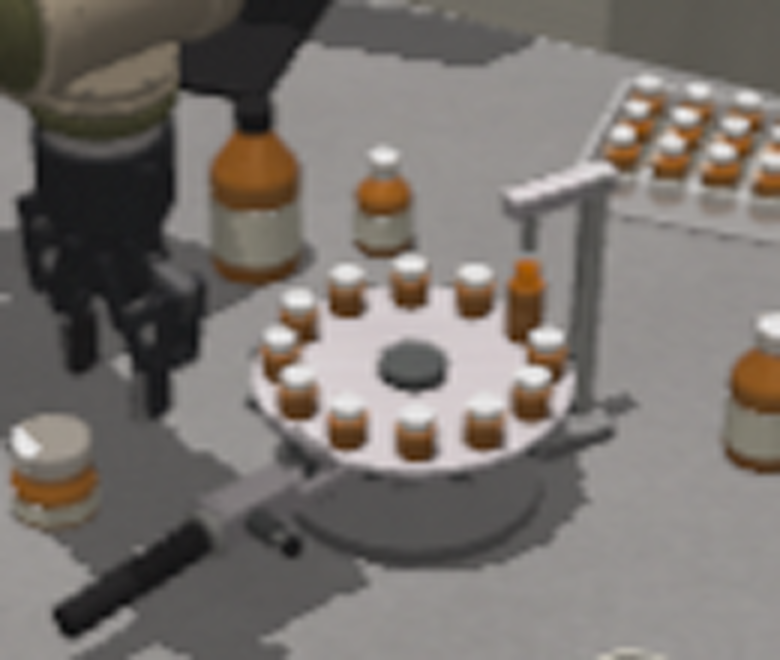

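```bash
python3 -c "
from plant import robot
print(robot.hand_in(), robot.get_obs()['time_s'])"
```

```text
the job is handed in; nothing more can be done
the job is handed in; nothing more can be done
```

I lifted the black handle from its cradle and slid it into the socket until the collar met the mouth. I then worked three full strokes to the stop, letting the lever spring back after each, and withdrew. The job was handed in at about 25 s.

- **Handle in the socket:** the last pictures show the collar against the mouth, the handle in line by eye, and the lever back at rest. When it seated, the resistance rose to about 13 N and the arm stopped advancing. I could not read the plunger directly; I judged it by how far in the handle sits and by it staying put through all three strokes.
- **Turntable:** seen from above, the tall bottle went from -23° to -3° to 28°, with the nozzle at about 58°. After the third stroke the colour detection in the top view found nothing, because the nozzle arm hid the bottle. The side view shows it directly under the nozzle.
- **Robot and bench:** the gripper is open and clear above the handle, touching nothing, and the bystanders show no visible movement in the final top view.

No other checks failed or disagreed.

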